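# Close the flower press on its hidden pin

### The arm

A 6-joint arm with a two-finger parallel gripper is mounted at the origin on the work surface. World frame = base frame: x ahead of the robot, y to its left, z up, the work surface at z = 0. Lengths are in m, angles in rad, forces in N, time in s.
With the tool pointing down it reaches from about 0.325 to 0.85 m from the base axis. Payload 15.5 kg.
Tool frame: the origin (TCP) lies on the centre line of the jaws, within the pads' length; the fingertips stand 25 mm ahead of it and the grasp point (between the pads) lies 6 mm ahead of it; z points along the fingers, y is the line along which they close (so a half turn about z gives the same grasp; the last joint's range is limited). The gripper opens to 91 mm and grips with 3 to 60 N. Pads are 32 mm wide; open, the fingers measure 118 mm over their backs; the gripper's body (76 mm by 178 mm) begins 60 mm behind the grasp point.
Start: joints at [-0.096, 0.494, 1.345, -0, 1.302, -0.096], TCP at [0.625, 0, 0.239] pointing down, gripper open.
Joint ranges: [-2.91, 2.91], [-0.82, 2.16], [0.22, 2.67], [-1.22, 4.37], [0.12, 2.79], [-3.08, 3.08]. Speed limits (rad/s): [1.89, 1.89, 2.57, 3.01, 3.01, 3.01].

### API

Orientations are given as a unit quaternion [x, y, z, w].
In Python, from workcell import robot gives the robot as it stands. The module is installed in compiled form; this text tells all that it offers.
- The arm moves only by the shell command python3 -m inch 'ROWS' [FORCE]. ROWS is JSON, a list that holds one entry, the list of rows, each a list of 7 numbers: the turn, a rotation vector about the tool's x, y, z in units of 5 degrees (1.0 is 5 degrees), then the shift along the tool's x, y, z in units of 30 mm (1.0 is 30 mm), then the opening, from 0 (shut) to 1 (fully open). A call has 1 to 8 rows; each row shifts and turns the commanded pose from where the row before left it, along the tool's axes as they then stand; what a row does not reach is not made up. A row lasts 1/12 s, in which the tool goes at most 41.7 mm and 7.16 degrees, less where a joint would pass 70% of its speed; a pose out of reach is approached as far as the arm can. A call is refused whole if a number of a shift passes 1 or a number of a turn 1, either way. A call with a gripper value outside its range is refused whole. The fingers move at their own pace and stop on an object; FORCE is the grip in N (left out, the last holds). Time passes only in rows, so rows that do not move let the fingers close. It gives the time, the measured TCP pose, the force, the opening and the grip force at its end, in the units of the state.
- robot.get_state(): the state, without advancing time (a new reading comes with each control period).
- robot.read_camera(name): name is "scene" or "side" or "wrist"; returns a dict with "pixels" (400x640x3 uint8, blue, green, red), "fx", "fy", "cx", "cy" (pixels), "R" (3x3) and "t" (3): a world point X has camera coordinates R X + t. Camera axes: x right, y down, z forward; pixel columns grow to the right and rows downward; lengths in m; the calibration is good to about 2 mm. A picture is of the moment at which its call begins. There is no depth.
- robot.job_done(): hands the job in; it is judged then, once.
The state is a dict: "time_s": time; "qpos": joint angles; "dq": joint speeds; "effort": joint torques, N m; "tool_pos": TCP position; "eef_rot": TCP orientation; "contact_force": force on the tool from outside, world axes, zero at the start; "wrist_torque": the same for the moment, N m; "width": finger opening in m; "finger_force": force on a finger pad.
Only numpy, scipy, OpenCV 4.12 (cv2) and the standard library are available. Lean on these libraries where they do the work, as an engineer would, in place of code of your own. Each camera call takes 0.05 s, during which the arm holds its last target. There are 200 camera calls.

### The job

The flower press on the modelling board is not closed: its press board (the wooden plate with the red knob) is perched on a locating pin hidden beneath it. Without lifting it out of the frame, slide the press board along between the rails towards the emptier end of the frame, feeling for the place where it drops level onto the pin, then press it down on its sprung bed until it is fully home, flush with the rails. Finish while still holding it pressed down; leave the glass jar, the green tin and the brush alone.

Things in the scene. Friction and masses are not known exactly. Their poses are not given: they have to be found in the camera images.
- press: Fixed wooden flower press frame with the modelling board that carries it. Origin: centre of the underside (table level); z up; x along the rails: slide the press board to +x. Modelling board 400 (x) by 300 (y) mm, top at z = 43 mm. Frame 292 by 138 mm outside, 268 by 114 mm inside; dark rails and end bars 12 mm thick, tops at z = 85 mm.
- frame_mid (a point): Middle of the frame, level with the top of the raised white bed (press z = 70 mm). A fixed steel pin, 11 mm thick with a tapered tip 6 mm above the raised bed, stands on the frame's centre line (y = 0) somewhere from 7 mm before (-x) to 28 mm beyond (+x) this point, anew each time. The press board covers it; it is not reported.
- far_bar (a point): Middle of the top of the end bar at the emptier (+x) end, 140 mm from the frame's middle. If the board misses the pin it comes to this bar with its middle 49 mm beyond the frame's middle, and can be slid back.
- board: Loose press board, light wood, 170 (x) by 112 (y) by 22 mm, about 0.5 kg, 2 mm side play in all. Origin: centre of the underside, where a blind hole 14 mm wide, 18 mm deep takes the pin; axes as the press. At first 30 to 44 mm to -x of the frame's middle, tilted on pin and rear edge. Underside at press z = 70 mm once dropped on, 63 mm fully home (top flush with the rails).
- knob_top (a point): Centre of the flat top of the round red knob, 55 mm above the board's underside. Neck 24 mm wide, head 34 mm wide from 18 to 30 mm above the board's face, top at 33 mm. Pushed by the knob at 20 to 30 mm/s with nothing bearing down, the board slides with 1 to 5 N, drops level by its own weight where hole meets pin, and the pin then stops it.
- bed (a joint): Travel of the sprung bed downwards, m: 0 up, 0.007 fully down on its stop. It carries the board's weight without sinking; with the board on the pin, a push of about 5 N on the knob starts it and about 10 to 12 N takes it fully down; let go, it springs up again.
- jar: Glass jar, 52 mm wide, 62 mm tall, standing on the modelling board beside the frame; origin at the centre of its base. Leave alone.
- tin: Green tin, 48 mm wide, 55 mm tall, standing on the modelling board beside the frame; origin at the centre of its base. Leave alone.
- brush: Flat brush with a wooden handle and a grey head, 160 mm long, lying on the modelling board beside the frame along the rails; origin about its middle. Leave alone.
Things that resemble listed ones, but are neither listed nor needed, are in the scene too. Of the things that look like the board, the middle-sized one is meant.

How it is judged:
At the end, for the whole second after the job is handed in: The press board sits level (within 0.025 rad) on the pin with the bed pressed at least 5.8 of its 7 mm, the board's underside between 60 and 65.5 mm above the frame's origin (top flush with the rails), at rest, and the robot is still pressing on it with more than 2 N (value of joint bed above 0.0058 m and angle between board's own z axis and vertical below 0.025 rad and z of board in the frame of press between 0.06 and 0.0655 m and linear speed of board below 0.02 m/s and (contact force between board and the fingers above 2 N or contact force between board and the arm above 2 N)); the arm keeps its last pose, push and grip.
It fails at once if the press board is lifted out of the frame (z of board in the frame of press above 0.105 m).
It fails at once if the glass jar is shifted by more than 30 mm or knocked over (distance of jar from where it was at the start of the episode above 0.03 m or angle between jar's own z axis and vertical above 0.5 rad).
It fails at once if the green tin is shifted by more than 30 mm or knocked over (distance of tin from where it was at the start of the episode above 0.03 m or angle between tin's own z axis and vertical above 0.5 rad).
It fails at once if the brush is shifted by more than 30 mm (distance of brush from where it was at the start of the episode above 0.03 m).
It also fails if it takes over 45 s, if anything falls off the work surface, if the arm or the gripper's body presses on something with over 40 N, if the wrist force passes 120 N, or if a joint passes its speed limit or range.

## Working session

There is one attempt and no reset: what is moved stays moved. The work goes in short steps, Python scripts to look and compute and a shell command to move; the robot and the scene stay as the last step left them, time stands still between calls to the robot, and variables do not carry over. Pictures are saved under pics/ and viewed, at most 10 in all, crops included, and the job is handed in when it is done.

```bash
mkdir -p pics; cat > h.py <<'E'
from workcell import robot
import numpy as np, cv2
def shot(n,f):
    c=robot.read_camera(n); cv2.imwrite('pics/'+f,np.array(c['pixels'])); 
    np.savez('pics/'+f+'.npz',**{k:c[k] for k in('fx','fy','cx','cy','R','t')}); return c
def onplane(c,u,v,z):
    R=np.array(c['R']);t=np.array(c['t']);d=R.T@np.array([(u-c['cx'])/c['fx'],(v-c['cy'])/c['fy'],1]);o=-R.T@t
    return o+d*(z-o[2])/d[2]
E
python3 - <<'E'
from h import *
for n in('scene','wrist'): shot(n,n+'0.png')
s=robot.get_state();print(s)
E
```

```text
{'time_s': 0.1, 'qpos': array([-9.54930388e-02,  4.94148258e-01,  1.34606800e+00, -1.28091511e-06,
        1.30252888e+00, -9.55311075e-02]), 'dq': array([ 3.47662303e-04, -1.79693209e-03, -1.88492183e-03, -8.47981706e-06,
        1.02591878e-03, -4.81618897e-04]), 'effort': array([ 1.53078610e-03, -8.80241275e+01, -3.82546771e+01,  7.07121310e-02,
        4.82549379e-02, -5.43761678e-05]), 'tool_pos': array([6.24674750e-01, 3.82987941e-05, 2.38381362e-01]), 'eef_rot': array([ 7.07093084e-01,  7.07120243e-01, -3.67225026e-04, -4.44073078e-04]), 'contact_force': array([-0.02192272,  0.07224893, -0.87391664]), 'wrist_torque': array([-0.08906765,  0.01097695, -0.00625098]), 'finger_force': 0.0, 'width': 0.09116851971612583}
```

View pics/scene0.png

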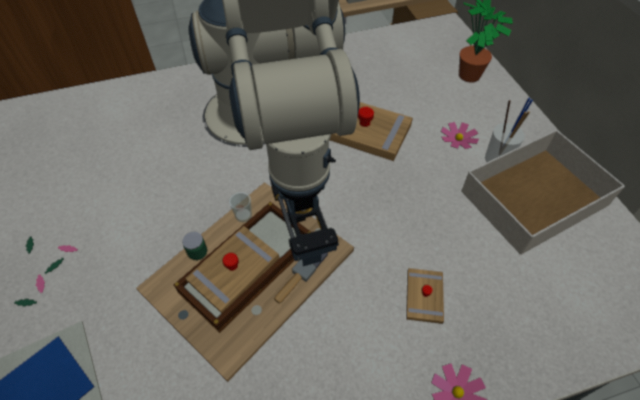

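View pics/wrist0.png

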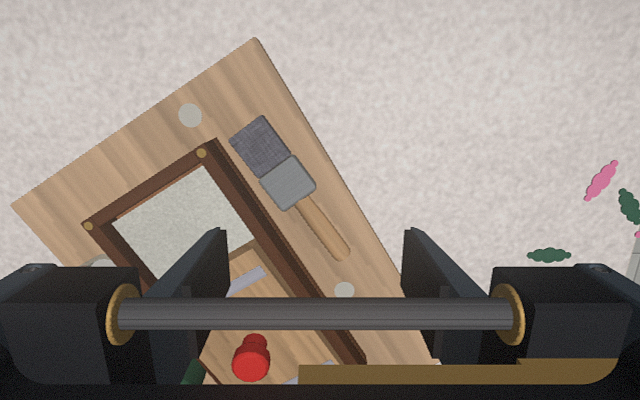

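The wrist view shows the frame with its emptier end at upper left: rail-end studs at about (202,153) and (88,226), modelling board corners at (256,38) and (12,204), and the knob at about (251,358). In the scene view the knob is at (231,261), the jar at (241,207), the tin at (195,245) and the brush on the right-hand side.

```bash
python3 - <<'E'
from h import *
w=dict(np.load('pics/wrist0.png.npz'));s=dict(np.load('pics/scene0.png.npz'))
for u,v,z in((202,153,.085),(88,226,.085),(256,38,.043),(12,204,.043),(251,362,.128),(251,362,.12)):print(u,v,onplane(w,u,v,z).round(4))
for u,v,z in((231,259,.128),(353,248,.043),(228,380,.043),(138,288,.043),(265,184,.043),(180,287,.085),(219,324,.085)):print('s',u,v,onplane(s,u,v,z).round(4))
A=[]
def P(c):return np.array([[c['fx'],0,c['cx']],[0,c['fy'],c['cy']],[0,0,1]])@np.c_[c['R'],c['t']]
X=cv2.triangulatePoints(P(w),P(s),np.array([[251.],[362]]),np.array([[231.],[259]]));print((X[:3]/X[3]).ravel())
E
```

```text
202 153 [0.5297 0.0333 0.085 ]
88 226 [ 0.421  -0.0327  0.085 ]
256 38 [0.5731 0.1279 0.043 ]
12 204 [ 0.3202 -0.0253  0.043 ]
251 362 [ 0.5693 -0.1429  0.128 ]
251 362 [ 0.5675 -0.15    0.12  ]
s 231 259 [ 0.5713 -0.1448  0.128 ]
s 353 248 [0.5769 0.1276 0.043 ]
s 228 380 [ 0.7838 -0.2054  0.043 ]
s 138 288 [ 0.5294 -0.359   0.043 ]
s 265 184 [ 0.3282 -0.0237  0.043 ]
s 180 287 [ 0.579  -0.2625  0.085 ]
s 219 324 [ 0.6846 -0.1979  0.085 ]
[ 0.56915261 -0.14512871  0.12510068]
```

```bash
python3 -m inch '[[[0,0,0,-0.966,-0.365,0,0.6],[0,0,0,-0.966,-0.365,0,0.6],[0,0,0,-0.966,-0.365,0,0.6],[0,0,0,-0.966,-0.365,0,0.6],[0,0,0,-0.966,-0.365,0,0.6]]]'
python3 -m inch '[[[0,0,0.975,0,0,0,0.6],[0,0,0.975,0,0,0,0.6],[0,0,0.975,0,0,0,0.6],[0,0,0.975,0,0,0,0.6],[0,0,0.975,0,0,0,0.6],[0,0,0.975,0,0,0,0.6]]]'
python3 -m inch '[[[0,0,0.975,0,0,0,0.6],[0,0,0.975,0,0,0,0.6],[0,0,0.975,0,0,0,0.6],[0,0,0.975,0,0,0,0.6],[0,0,0.975,0,0,0,0.6],[0,0,0.975,0,0,0,0.6],[0,0,0,0,0,0.6,0.6],[0,0,0,0,0,0.6,0.6]]]'
python3 -m inch '[[[0,0,0,0,0,0.2,0.6],[0,0,0,0,0,0,0.6],[0,0,0,0,0,0,0.6]]]'
python3 - <<'E'
from h import *
a=shot('wrist','w1.png')['pixels'];b=shot('side','s1.png')['pixels']
cv2.imwrite('pics/both1.png',cv2.resize(np.vstack([a,b]),(480,600)))
s=robot.get_state();print(s['tool_pos'],s['eef_rot'],s['contact_force'])
E
```

```text
time_s: 0.52
tool_pos: [0.5694, -0.146, 0.2387]
eef_rot: [0.707, 0.707, -0.0, -0.0]
contact_force: [0.6, -1.5, -0.2]
width: 0.0607
finger_force: 0.0
time_s: 1.02
tool_pos: [0.57, -0.1449, 0.2386]
eef_rot: [0.864, 0.504, -0.0, -0.0]
contact_force: [0.2, -0.5, -0.2]
width: 0.0546
finger_force: 0.0
time_s: 1.68
tool_pos: [0.5707, -0.1451, 0.203]
eef_rot: [0.963, 0.271, 0.001, 0.001]
contact_force: [0.8, -0.1, -0.3]
width: 0.0546
finger_force: 0.0
time_s: 1.93
tool_pos: [0.5703, -0.1449, 0.1971]
eef_rot: [0.962, 0.271, -0.0, -0.0]
contact_force: [0.1, -0.3, 0.5]
width: 0.0546
finger_force: 0.0
[ 0.57069039 -0.14508601  0.19781147] [9.62453644e-01 2.71445479e-01 4.70928665e-04 3.36215869e-04] [ 0.11071468  0.00391263 -0.5948757 ]
```

View pics/both1.png

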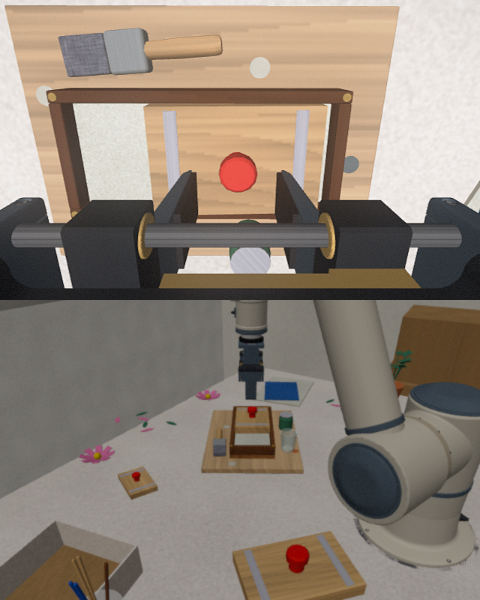

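The knob is centred between the fingers, at about (237,172) in the composite, which is (317,229) in the wrist image. The rails run parallel to the closing line, so the turn is right.

```bash
python3 - <<'E'
from h import *
from scipy.spatial.transform import Rotation as Ro
w=dict(np.load('pics/w1.png.npz'));s=robot.get_state()
T=Ro.from_quat(s['eef_rot']).as_matrix()
for n,u,v,z in(('knob',317,229,.127),('farRailEndL',69,129,.085),('R',464,129,.085)):
  p=onplane(w,u,v,z);print(n,p.round(4),(T.T@(p-s['tool_pos'])*1000).round(1))
E
```

```text
knob [ 0.5701 -0.1478  0.127 ] [-2.   2.  70.8]
farRailEndL [0.5287 0.034  0.085 ] [  57.7 -174.7  112.7]
R [ 0.676  -0.2059  0.085 ] [ 57.9 106.8 112.9]
```

```bash
python3 -m inch '[[[0,0,0,-0.05,0.06,0.55,0.6],[0,0,0,0,0,0.55,0.6],[0,0,0,0,0,0.55,0.6],[0,0,0,0,0,0.4,0.6],[0,0,0,0,0,0.15,0.6],[0,0,0,0,0,0,0.6],[0,0,0,0,0,0,0.6]]]'
python3 -m inch '[[[0,0,0,0,-0.07,0,0.53],[0,0,0,0,-0.07,0,0.53],[0,0,0,0,-0.07,0,0.53]]]'
```

```text
time_s: 2.62
tool_pos: [0.5704, -0.1474, 0.1317]
eef_rot: [0.962, 0.271, 0.0, 0.0]
contact_force: [0.3, 0.2, -0.1]
width: 0.0547
finger_force: 0.0
time_s: 2.87
tool_pos: [0.5668, -0.1417, 0.1316]
eef_rot: [0.962, 0.271, 0.0, 0.0]
contact_force: [-0.2, -0.5, 0.3]
width: 0.0484
finger_force: 0.0
```

```bash
python3 -m inch '[[[0,0,0,0,-0.07,0,0.53],[0,0,0,0,-0.07,0,0.53],[0,0,0,0,-0.07,0,0.53],[0,0,0,0,-0.07,0,0.53]]]'; python3 -m inch '[[[0,0,0,0,-0.07,0,0.53],[0,0,0,0,-0.07,0,0.53],[0,0,0,0,-0.07,0,0.53],[0,0,0,0,-0.07,0,0.53]]]'
```

```text
time_s: 3.2
tool_pos: [0.5625, -0.1347, 0.1312]
eef_rot: [0.962, 0.271, 0.0, 0.0]
contact_force: [1.4, -1.6, 1.0]
width: 0.0483
finger_force: 1.4
time_s: 3.53
tool_pos: [0.5578, -0.1274, 0.1309]
eef_rot: [0.962, 0.271, 0.0, 0.0]
contact_force: [1.0, -2.9, 1.4]
width: 0.0485
finger_force: 1.5
```

```bash
python3 -m inch '[[[0,0,0,0,-0.07,0,0.53],[0,0,0,0,-0.07,0,0.53],[0,0,0,0,-0.07,0,0.53],[0,0,0,0,-0.07,0,0.53]]]'
```

```text
time_s: 3.87
tool_pos: [0.5534, -0.1202, 0.1309]
eef_rot: [0.962, 0.271, -0.0, 0.0]
contact_force: [1.9, -2.6, 1.4]
width: 0.0481
finger_force: 1.5
```

```bash
python3 -m inch '[[[0,0,0,0,-0.07,0,0.53],[0,0,0,0,-0.07,0,0.53],[0,0,0,0,-0.07,0,0.53]]]'
```

```text
time_s: 4.12
tool_pos: [0.55, -0.1148, 0.1309]
eef_rot: [0.962, 0.271, -0.0, -0.0]
contact_force: [1.1, -2.2, 1.6]
width: 0.0486
finger_force: 1.4
```

```bash
python3 -m inch '[[[0,0,0,0,-0.07,0,0.53],[0,0,0,0,-0.07,0,0.53]]]'
```

```text
time_s: 4.28
tool_pos: [0.5478, -0.1112, 0.1309]
eef_rot: [0.962, 0.271, -0.0, -0.0]
contact_force: [1.7, -2.4, 1.3]
width: 0.0484
finger_force: 1.2
```

```bash
python3 -m inch '[[[0,0,0,0,-0.07,0,0.53],[0,0,0,0,-0.07,0,0.53],[0,0,0,0,-0.07,0,0.53]]]'
```

```text
time_s: 4.53
tool_pos: [0.5445, -0.1058, 0.1309]
eef_rot: [0.962, 0.271, -0.0, -0.0]
contact_force: [0.7, -1.2, 0.5]
width: 0.0481
finger_force: 0.7
```

```bash
python3 -m inch '[[[0,0,0,0,-0.07,0,0.53],[0,0,0,0,-0.07,0,0.53]]]'
```

```text
time_s: 4.7
tool_pos: [0.5421, -0.1021, 0.1307]
eef_rot: [0.962, 0.271, -0.0, -0.0]
contact_force: [1.0, -1.3, -0.4]
width: 0.0483
finger_force: 0.6
```

```bash
python3 -m inch '[[[0,0,0,0,-0.07,0,0.53],[0,0,0,0,-0.07,0,0.53]]]'
```

```text
time_s: 4.87
tool_pos: [0.5401, -0.0987, 0.1309]
eef_rot: [0.962, 0.271, -0.0, -0.0]
contact_force: [0.8, -0.2, -0.1]
width: 0.0482
finger_force: 0.0
```

```bash
python3 -m inch '[[[0,0,0,0,-0.07,0,0.53],[0,0,0,0,-0.07,0,0.53]]]'
```

```text
time_s: 5.03
tool_pos: [0.5394, -0.0965, 0.1314]
eef_rot: [0.962, 0.272, 0.001, 0.002]
contact_force: [7.2, -19.0, -1.4]
width: 0.0484
finger_force: 9.8
```

The force rose sharply to 20 N, so the board has dropped onto the pin and stopped. I'll back off and check.

```bash
python3 -m inch '[[[0,0,0,0,0.13,0,0.53],[0,0,0,0,0.1,0,0.53],[0,0,0,0,0,0,0.53],[0,0,0,0,0,0,0.53]]]'
python3 -m inch '[[[0,0,0,0,0,-0.6,0.65],[0,0,0,0,0,-0.6,0.65],[0,0,0,0,0,-0.6,0.65],[0,0,0,0,0,0,0.65],[0,0,0,0,0,0,0.65]]]'
python3 - <<'E'
from h import *
a=shot('wrist','w2.png')['pixels'];b=shot('side','s2.png')['pixels'][60:260,240:460]
cv2.imwrite('pics/both2.png',np.vstack([cv2.resize(a,(480,300)),cv2.resize(b,(330,300))if 0 else cv2.copyMakeBorder(cv2.resize(b,(330,300)),0,0,0,150,0)]))
E
```

```text
time_s: 5.37
tool_pos: [0.5415, -0.1011, 0.1308]
eef_rot: [0.962, 0.271, -0.0, -0.0]
contact_force: [-0.5, 0.5, -0.6]
width: 0.0482
finger_force: 0.0
time_s: 5.78
tool_pos: [0.5419, -0.1011, 0.1855]
eef_rot: [0.962, 0.271, 0.001, 0.0]
contact_force: [-0.2, -0.3, -0.4]
width: 0.0594
finger_force: 0.0
```

View pics/both2.png

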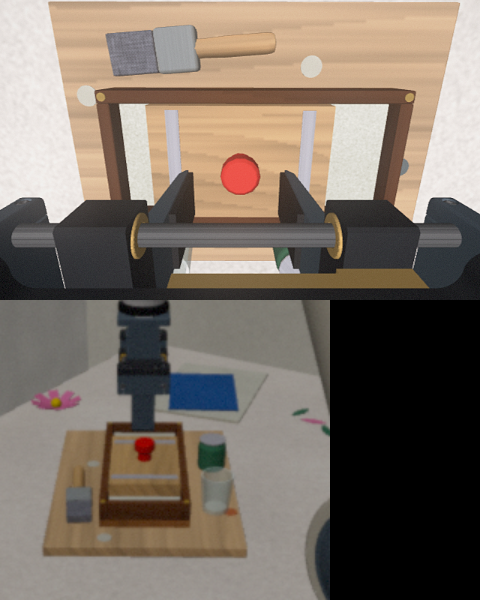

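The board looks level on the bed, its stripes parallel to the bars. The knob is at (240,175) in the composite, which is (320,233) in the wrist image, about 10 mm to +x of the frame's middle. The jar, tin and brush have not moved.

```bash
python3 - <<'E'
from h import *
from scipy.spatial.transform import Rotation as Ro
w=dict(np.load('pics/w2.png.npz'));s=robot.get_state()
T=Ro.from_quat(s['eef_rot']).as_matrix()
p=onplane(w,320,232,.125);print(p,(T.T@(p-s['tool_pos'])*1000).round(1))
E
python3 -m inch '[[[0,0,0,0,0,0,0],[0,0,0,0,0,0,0],[0,0,0,0,0,0,0],[0,0,0,0,0,0,0],[0,0,0,0,0,0,0],[0,0,0,0,0,0,0],[0,0,0,0,0,0,0]]]' 20
```

```text
[ 0.54438978 -0.10464722  0.125     ] [ 0.8  4.9 59.2]
time_s: 6.47
tool_pos: [0.5417, -0.1012, 0.1849]
eef_rot: [0.962, 0.271, -0.0, -0.0]
contact_force: [-0.4, -1.3, 0.5]
width: 0.0153
finger_force: 0.0
```

```bash
python3 -m inch '[[[0,0,0,0.02,0.12,0.4,0],[0,0,0,0,0,0.4,0],[0,0,0,0,0,0.2,0],[0,0,0,0,0,0,0],[0,0,0,0,0,0,0]]]'; python3 -m inch '[[[0,0,0,0,0,0.08,0],[0,0,0,0,0,0.06,0],[0,0,0,0,0,0,0]]]'
```

```text
time_s: 6.88
tool_pos: [0.5439, -0.1039, 0.1545]
eef_rot: [0.962, 0.271, -0.0, -0.0]
contact_force: [-0.3, 0.5, -1.1]
width: 0.0004
finger_force: 0.0
time_s: 7.13
tool_pos: [0.5441, -0.1039, 0.1507]
eef_rot: [0.962, 0.271, 0.0, 0.0]
contact_force: [-1.0, -0.6, -0.5]
width: 0.0005
finger_force: 0.0
```

```bash
python3 -m inch '[[[0,0,0,0,0,0.07,0],[0,0,0,0,0,0.07,0],[0,0,0,0,0,0,0]]]'
```

```text
time_s: 7.38
tool_pos: [0.5443, -0.1039, 0.1467]
eef_rot: [0.962, 0.271, 0.0, 0.0]
contact_force: [-0.9, 0.1, 6.5]
width: 0.0009
finger_force: 3.5
```

```bash
python3 -m inch '[[[0,0,0,0,0,0.07,0],[0,0,0,0,0,0.06,0],[0,0,0,0,0,0,0],[0,0,0,0,0,0,0]]]'
```

```text
time_s: 7.72
tool_pos: [0.5443, -0.104, 0.1433]
eef_rot: [0.962, 0.271, 0.0, 0.0]
contact_force: [-3.5, 0.7, 9.9]
width: 0.0006
finger_force: 5.1
```

```bash
python3 -m inch '[[[0,0,0,0,0,0.04,0],[0,0,0,0,0,0,0],[0,0,0,0,0,0,0]]]'
```

```text
time_s: 7.97
tool_pos: [0.5444, -0.104, 0.1431]
eef_rot: [0.962, 0.271, 0.001, 0.0]
contact_force: [-8.2, 1.9, 30.9]
width: 0.0006
finger_force: 15.5
```

It is on the stop: the force jumped from 10 N to 31 N with only 0.2 mm more travel. I'll ease off slightly and check.

```bash
python3 -m inch '[[[0,0,0,0,0,-0.01,0],[0,0,0,0,0,0,0],[0,0,0,0,0,0,0],[0,0,0,0,0,0,0]]]'
python3 - <<'E'
from h import *
a=shot('wrist','w3.png')['pixels'];b=shot('side','s3.png')['pixels'][120:240,260:400]
cv2.imwrite('pics/both3.png',np.vstack([cv2.resize(a,(480,300)),cv2.copyMakeBorder(cv2.resize(b,(350,300)),0,0,0,130,0)]))
E
```

```text
time_s: 8.3
tool_pos: [0.5443, -0.104, 0.1431]
eef_rot: [0.962, 0.271, 0.001, 0.0]
contact_force: [-7.1, 1.6, 26.1]
width: 0.0007
finger_force: 12.9
```

View pics/both3.png

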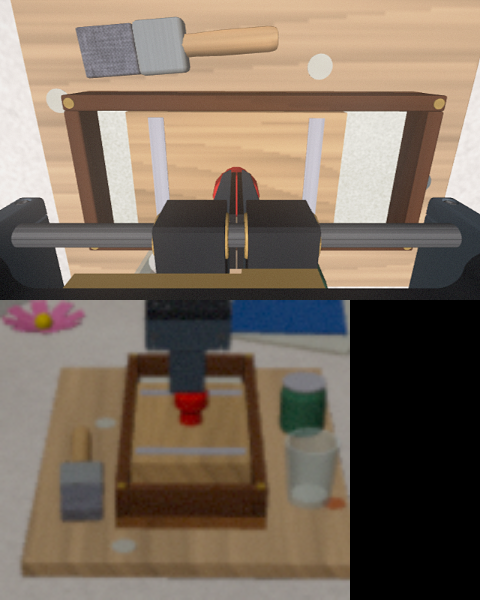

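The fingers bear centrally on the knob at (237,185), and the board is level and flush, held at 26 N. The jar, tin and brush are where they were, so I'm handing in.

```bash
python3 -c "
from workcell import robot
print(robot.job_done())"
```

```text
the job is handed in; nothing more can be done
None
```

The press board slid about 46 mm towards the emptier end, dropped onto the pin and is pressed to the stop of its sprung bed, held down with about 26 N; the jar, tin and brush were left alone, and the job is handed in (no verdict was returned).

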